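# Snap the plotter's guide rod into its clips and hold it preloaded for clamping

## Robot

A 6-joint arm with a two-finger parallel gripper is mounted at the origin on the work surface. World frame = base frame: x ahead of the robot, y to its left, z up, the work surface at z = 0. Lengths are in m, angles in rad, forces in N, time in s.
With the tool pointing down it reaches from about 0.3 to 0.875 m from the base axis. Payload 4.2 kg.
Tool frame: the origin (TCP) lies midway between the tips of the shut fingers; the grasp point (between the pads) lies 19 mm behind it; z points along the fingers, y is the line along which they close (so a half turn about z gives the same grasp; the last joint's range is limited). The gripper opens to 85 mm and grips with 20 to 120 N. Pads are 22 mm wide; open, the fingers measure 114 mm over their backs; the gripper's body (76 mm by 85 mm) begins 54 mm behind the grasp point. The pads swing forward as they close: fully open they stand 13 mm farther back than shut.
Start: joints at [-1.128, 0.32, 1.565, -0, 1.257, -0.02], TCP at [0.257, -0.515, 0.202] pointing down, gripper open.
Joint ranges: [-3.11, 3.11], [-0.84, 2.01], [0.21, 2.61], [-1.34, 4.49], [0.05, 2.63], [-2.56, 2.56]. Speed limits (rad/s): [2.57, 2.57, 3.14, 3.14, 3.14, 3.14].

## Interface

Orientations are given as a unit quaternion [x, y, z, w].
In Python, from workcell import monitor, capture, ctrl, find_in gives the robot as it stands.
- The arm moves only by the tool apply_moves, never from a script. Its argument "rows" is a list of rows, each a list of 7 numbers: the shift along the tool's x, y, z in m, then the turn, a rotation vector about the tool's x, y, z in degrees, then the opening, from 0 (shut) to 1 (fully open). In form: [[x, y, z, rx, ry, rz, gripper], ...]. A call has 1 to 10 rows; each row is the pose to reach, as a shift and turn from the pose commanded when the call began, along the tool's axes at that moment; what a row does not reach only later rows make up. A row lasts 1/12 s, in which the tool goes at most 41.7 mm and 7.16 degrees, less where a joint would pass 70% of its speed; a pose out of reach is approached as far as the arm can. A call with a gripper value outside its range is refused whole. The fingers move at their own pace and stop on an object; "grip_force" is the grip in N (left out, the last holds). Time passes only in rows, so rows that repeat a pose let the fingers close. It gives the time, the measured TCP pose, the force, the opening and the grip force at its end, in the units of the state.
- monitor.state(): the state, without advancing time (a new reading comes with each control period).
- capture(name): name is "scene" or "top" or "wrist"; returns a dict with "image" (480x640x3 uint8, red, green, blue), "intrinsics" (3x3 intrinsics, pixels), "D" ([k1, k2, p1, p2, k3] as OpenCV has them; the pictures are not rectified), "xyz" and "rotation" of the camera in the world. Camera axes: x right, y down, z forward; pixel columns grow to the right and rows downward; lengths in m; the calibration is good to about 2 mm. A picture is of the moment at which its call begins. There is no depth.
- ctrl.close_job(): hands the job in; it is judged then, once.
Trained networks look in the newest picture that a camera, given by its name, has taken for a name from the list of things; names that differ only in an ending like _2 or _b are one class to them, and where a whole thing is asked for, a point or a joint stands for the part that bears it (a point fixed in the world has none). Each returns a list of dicts, best first, with "conf" (0 to 1); they miss things now and then, are a little off and sometimes report something else, mostly with a low value. They report only what shows in the picture. A call takes as long as a camera call. They do not tell look-alikes from the thing itself.
- find_in(camera, thing): "xy" ([column, row] in pixels, amid what is visible of it).
The state is a dict: "time": time; "joints": joint angles; "joint_vel": joint speeds; "tau": joint torques, N m; "eef_pos": TCP position; "tcp_rot": TCP orientation; "ft_force": force on the tool from outside, world axes, zero at the start; "moment": the same for the moment, N m; "grip_width": finger opening in m; "grasp_force": force on a finger pad.
Only numpy, scipy, OpenCV 4.12 (cv2) and the standard library are available. Lean on these libraries where they do the work, as an engineer would, in place of code of your own. Each camera call takes 0.05 s, during which the arm holds its last target. There are 200 camera calls.

## Task

Fit the pen plotter's steel guide rod: take it from the wooden V rest, lay it along the two fork clips on the plotter and push it down past their sprung jaws until it has snapped home in both and the jaws have closed over it. Then slide it endways against the sprung button in the end plate until the button is pushed in about half its travel (around 11 N; never drive it to the bottom), and finish while still holding the rod pressed there, steady, so that I can tighten the clamp screws. Leave everything else on the bench where it lies.

Things in the scene. Friction and masses are not known exactly. Their poses are not given: they have to be found in the camera images.
- rod: The guide rod: a plain bright steel rod, 12 mm in diameter, 240 mm long, both ends alike, about 0.2 kg. Origin at its middle, on its axis; its y axis runs along the rod. At the start it lies level in the V rest, axis 50 mm above the bench.
- rest: Wooden rest, fixed to the bench: base 62 x 190 mm, 16 mm high, with two V posts (16 mm thick along the rod, 44 mm wide, 53.5 mm high) 65 mm either side of its middle, 114 mm free between them for the fingers. Origin under its middle, on the bench; its y axis runs along the V's, so along the rod at the start (rod's middle within 15 mm of the rest's).
- chassis: Opened pen plotter, fixed: base plate 6 mm high, x -60 to +110, y -170 to +170 mm; an upright end plate 75 mm high at each end (y = -162, +162), motor (pulley top 67 mm) near x 62, y -125, idler 62 mm high near x 62, y 125, circuit board to 22 mm near x 60, y 0. Origin on the bench under the rod's line, midway between the clips; y runs along that line to the end plate with the button, z up.
- fork_a: Grey plastic fork clip at y = -75 mm of the chassis, 18 mm long along the rod, 83 mm high: fixed prong on the +x side (inner face x = +7), V seat that holds the rod's axis at x = 0, 55 mm high, and on the -x side an upright black sprung jaw hinged near its foot (pin at x = -14.5, 19 mm high). Origin on the bench under the rod's line; axes as the chassis. The seated rod slides easily.
- fork_b: The same clip at y = +75 mm, next to the button. The jaws' noses reach over the slot to x = -1.5, 63 to 66 mm high, with sloping tops; the mouth is 28 mm wide at the top (x = -13 to +15). A rod pushed straight down at x = 0 swings the jaws out (about 6 N per clip) and they spring back over it. Between the clips 132 mm are free, with only the base plate under the rod's line.
- rod_line (a point): Point on the axis line of the seated rod, midway between the two clips: x = 0, y = 0, 55 mm above the bench in the chassis frame, same axes as the chassis.
- button_cap: Round domed steel cap, 15 mm in diameter, of the sprung thrust button in the chassis end plate; it stands out 14 mm from its housing when free. Origin at the tip of the dome, on the rod's line; at rest 135 mm from the chassis origin along the chassis y axis, moving to +y when pressed. The end of the rod bears on it.
- button (a joint): How far the button is pushed in, m: 0 free, 0.012 on the bottom (0.006 is half way). Its spring gives 2 N at the start of travel plus 1.5 N per mm: 11 N at half travel. It pushes the rod back when let go.
- jaw_a (a joint): Opening angle of the sprung jaw of the clip at y = -75 mm, rad: 0 closed, grows as it swings away from the slot (about 0.12 as the rod passes), 0.4 at most.
- jaw_b (a joint): The same for the clip at y = +75 mm, next to the button.
- carriage: Bystander: the plotter's black pen carriage, 62 x 60 x 42 mm, lying in front of the chassis.
- flux_tin: Bystander: flat round brass-coloured tin, 52 mm across, 24 mm high, beyond the robot's end of the rod.
- screw_box: Bystander: small open aluminium box of screws, 66 x 50 x 24 mm, beyond the far end of the rod.
- screwdriver: Bystander: screwdriver 190 mm long with an orange handle 26 mm thick, lying behind the chassis.
- tape: Bystander: roll of black tape, 76 mm across, 25 mm high, at the back.
- caliper: Bystander: caliper, 220 mm long, 12 mm high, at the back.
Not all that is in view belongs to the job. Of the things like the rod, leave any that is purple; of the rest the smaller one is meant.

How it is judged:
On the way, in this order (a step that is already met when the one before it is completed fails the run):
1. the rod is home in both clips, with both jaws closed over it (z of rod in the frame of chassis between 0.0525 and 0.0575 m and x of rod in the frame of chassis between -0.003 and 0.003 m and y of rod in the frame of chassis between -0.035 and 0.035 m and angle between the y axis of rod and the y axis of chassis, either way round below 0.03 rad and value of joint each of jaw_a, jaw_b below 0.03 rad), for 0.2 s.
2. the seated rod is pressed on the button with 6 to 16 N for a second (contact force between rod and button_cap between 6 and 16 N and z of rod in the frame of chassis below 0.0575 m), for 1 s.
At the end, for the whole second after the job is handed in: Through the last second the fingers hold the rod (3 N or more) pressing the button with a steady 6 to 16 N, 2.5 to 9.5 mm in; the rod, still (under 10 mm/s), is home in both clips (2.5 mm in height, 3 mm sideways, 0.03 rad), both jaws closed to 0.03 rad (all of step 2 and value of joint button between 0.0025 and 0.0095 m and contact force between the fingers and rod above 3 N and linear speed of rod below 0.01 m/s and z of rod in the frame of chassis above 0.0525 m and x of rod in the frame of chassis between -0.003 and 0.003 m and angle between the y axis of rod and the y axis of chassis, either way round below 0.03 rad and value of joint each of jaw_a, jaw_b below 0.03 rad); the arm keeps its last pose, push and grip.
It fails at once if the button is driven to the bottom (more than 11.5 mm in) (value of joint button above 0.0115 m).
It fails at once if a bystander is shifted by more than 20 mm (distance of any of carriage, flux_tin, screw_box, screwdriver, tape, caliper from where it was at the start of the episode above 0.02 m).
It also fails if it takes over 48 s, if anything falls off the work surface, if the arm or the gripper's body presses on something with over 40 N, if the wrist force passes 120 N, or if a joint passes its speed limit or range.

## Working session

There is one attempt and no reset: what is moved stays moved. The work goes in short steps, Python scripts to look and compute and a tool call to move; the robot and the scene stay as the last step left them, time stands still between calls to the robot, and variables do not carry over. Pictures are saved under pics/ and viewed, at most 10 in all, crops included, and the job is handed in when it is done.

Besides the shell and the picture viewer there is one more tool, called after "Request:" in YAML: its name, and indented under it one key for each argument. apply_moves: Moves the arm, as the interface text tells. Its arguments: {"type":"object","properties":{"rows":{"type":"array","items":{"type":"array","items":{"type":"number"}}},"grip_force":{"type":"number"}},"required":["rows"]}

```bash
mkdir -p pics; cat > h.py <<'E'
import numpy as np, cv2
from workcell import monitor, capture, ctrl, find_in
def save(c,n): cv2.imwrite(f'pics/{n}.png',c['image'][:,:,::-1])
def cam(c):
    K=np.array(c['intrinsics'],float);D=np.array(c['D'],float);R=np.array(c['rotation'],float)
    if R.shape!=(3,3):
        from scipy.spatial.transform import Rotation as Ro
        R=Ro.from_quat(R).as_matrix()
    return K,D,R,np.array(c['xyz'],float)
def ray(c,px,z):
    K,D,R,t=cam(c)
    p=cv2.undistortPoints(np.array(px,float).reshape(-1,1,2),K,D).reshape(-1,2)
    d=np.c_[p,np.ones(len(p))]@R.T
    return t+d*((z-t[2])/d[:,2])[:,None]
def proj(c,P):
    K,D,R,t=cam(c)
    Pc=(np.array(P,float).reshape(-1,3)-t)@R
    return cv2.projectPoints(Pc,np.zeros(3),np.zeros(3),K,D)[0].reshape(-1,2)
E
python3 - <<'E'
from h import *
for n in ['scene','top']:
    c=capture(n); save(c,n+'0'); K,D,R,t=cam(c); print(n,K[0,0],t,R[:,2])
    for th,z in [('rod',.05),('rest',.03),('chassis',.03),('fork_a',.06),('button_cap',.055),('carriage',.02),('flux_tin',.024),('screw_box',.024),('screwdriver',.013),('tape',.025),('caliper',.01)]:
        r=find_in(n,th)
        print(th,[(np.round(q['xy']).tolist(),round(q['conf'],2),ray(c,q['xy'],z)[0][:2].round(3).tolist()) for q in r[:4]])
print(monitor.state())
E
```

```text
scene 482.7091074422969 [0.89121104 0.65943708 0.85163886] [-0.3356607  -0.61500669 -0.71351151]
rod [([332.0, 145.0], 0.81, [0.321, -0.321]), ([292.0, 191.0], 0.7, [0.51, -0.198]), ([236.0, 165.0], 0.57, [0.596, -0.364])]
rest [([289.0, 200.0], 0.79, [0.524, -0.187]), ([376.0, 270.0], 0.5, [0.456, 0.113])]
chassis [([373.0, 328.0], 0.7, [0.543, 0.236]), ([289.0, 192.0], 0.69, [0.509, -0.219])]
fork_a [([399.0, 336.0], 0.69, [0.523, 0.292]), ([372.0, 279.0], 0.6, [0.493, 0.149])]
button_cap [([418.0, 362.0], 0.42, [0.522, 0.351])]
carriage [([437.0, 294.0], 0.81, [0.372, 0.227])]
flux_tin [([356.0, 188.0], 0.53, [0.344, -0.153]), ([419.0, 362.0], 0.46, [0.507, 0.34]), ([370.0, 282.0], 0.25, [0.484, 0.132]), ([223.0, 217.0], 0.15, [0.692, -0.218])]
screw_box [([222.0, 214.0], 0.67, [0.691, -0.229]), ([406.0, 328.0], 0.27, [0.484, 0.266])]
screwdriver [([318.0, 332.0], 0.73, [0.639, 0.184])]
tape [([235.0, 304.0], 0.91, [0.763, 0.046])]
caliper [([415.0, 362.0], 0.65, [0.506, 0.331]), ([202.0, 247.0], 0.62, [0.77, -0.158])]
top 591.7507843823387 [ 0.43398058 -0.03544241  1.33985923] [ 
[... 956 characters left out ...]
 'joints': array([-1.12800772e+00,  3.19598449e-01,  1.56453776e+00,  1.74088088e-05,
        1.25736146e+00, -1.99861713e-02]), 'joint_vel': array([ 9.62352904e-04, -4.90192035e-04, -9.58787714e-05,  2.02618368e-03,
        1.11148919e-03, -7.09333573e-04]), 'tau': array([ 2.35453314e-03, -4.15402508e+01, -2.34420794e+01,  1.15077937e-04,
        1.76938579e-04,  9.75237128e-06]), 'eef_pos': array([ 0.25671668, -0.51452377,  0.20232415]), 'tcp_rot': array([9.73349779e-01, 2.29325544e-01, 1.80613029e-05, 4.46969434e-05]), 'ft_force': array([-0.14393096, -0.28903419,  0.38294582]), 'moment': array([ 0.01690883,  0.00609134, -0.02900089]), 'grasp_force': 0.0, 'grip_width': 0.08553604399025569}
```

View pictures.

View pics/scene0.png

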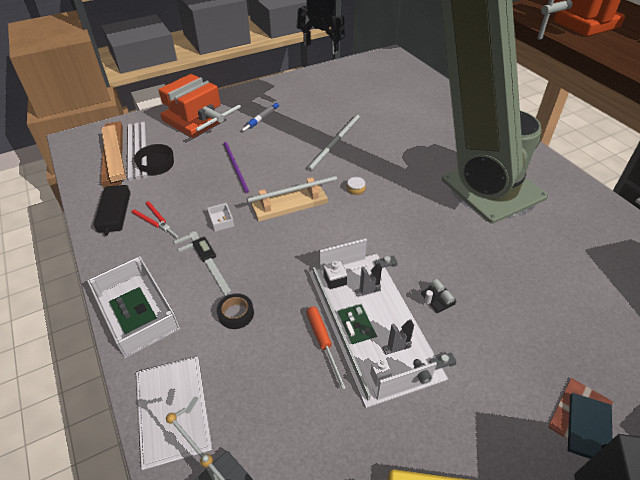

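View pics/top0.png

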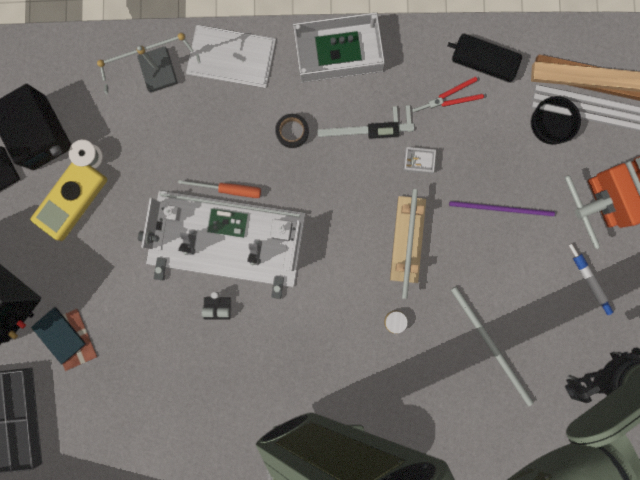

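The look-alikes (top image) are the grey rod in the rest at (411,241), a longer grey rod on the bench at (494,346), about 0.31 m, and a purple rod at (502,208). I choose the one in the rest: it is grey, about 0.235 m, and lies in the V posts. I'll check it in a crop, together with the chassis.

```bash
python3 - <<'E'
import cv2,numpy as np
im=cv2.imread('pics/top0.png')
a=cv2.resize(im[178:308,380:440],None,fx=4,fy=4,interpolation=cv2.INTER_CUBIC)
b=cv2.resize(im[178:298,132:314],None,fx=3,fy=3,interpolation=cv2.INTER_CUBIC)
o=np.zeros((520,800,3),np.uint8);o[:520,:240]=a;o[:360,250:250+546]=b
cv2.imwrite('pics/crop1.png',o)
E
```

```text
(no output)
```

View pics/crop1.png

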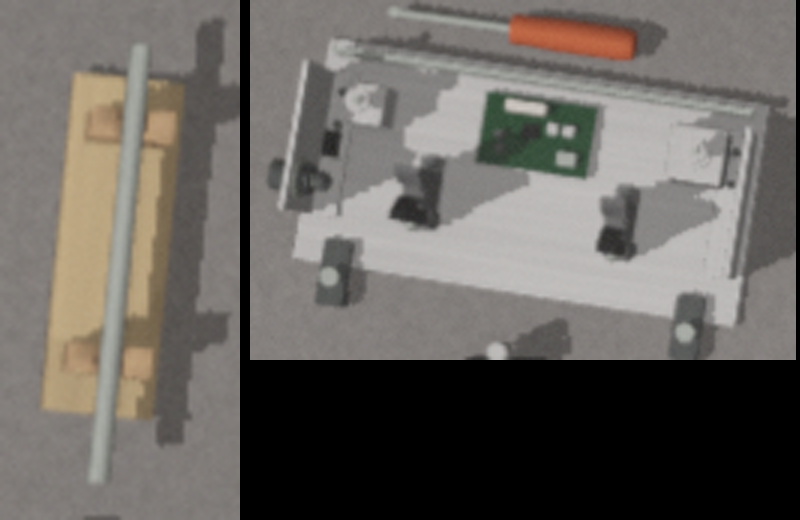

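```bash
python3 - <<'E'
from h import *
from scipy.optimize import least_squares
c=capture('top')
p=lambda x,y:((x-250)/3+132,178+y/3)
e=ray(c,[(414.75,189.9),(404.25,298)],.05);print('rod',e.round(4),np.linalg.norm(e[0]-e[1]),e.mean(0),'dir',np.degrees(np.arctan2(*(e[0]-e[1])[[1,0]])))
M=np.array([[-.06,.17,.006],[-.06,-.17,.006],[.11,-.17,.006],[.11,.17,.006],[0,.135,.055],[-.012,.075,.075],[-.012,-.075,.075]])
px=np.array([p(293,255),p(738,325),p(768,102),p(330,40),p(328,180),p(413,208),p(614,242)])
def W(v):
    a=v[2];R=np.array([[np.cos(a),-np.sin(a),0],[np.sin(a),np.cos(a),0],[0,0,1]]);return M@R.T+[v[0],v[1],0]
r=least_squares(lambda v:(proj(c,W(v))-px).ravel(),[.5,.2,0],loss='soft_l1')
print(r.x,np.degrees(r.x[2]));print((proj(c,W(r.x))-px).round(1))
from scipy.spatial.transform import Rotation as Ro
s=monitor.state();print(s['time'],Ro.from_quat(s['tcp_rot']).as_matrix().round(3))
E
```

```text
rod [[ 0.6237 -0.2248  0.05  ]
 [ 0.3876 -0.1957  0.05  ]] 0.2378201051468802 [ 0.50563557 -0.21022799  0.05      ] dir -7.028077878693256
[ 0.50404639  0.20287669 -0.16692913] -9.564334903798715
[[ 0.2  0.8]
 [-0.2  0. ]
 [ 1.1 -0. ]
 [ 0.2 -1.1]
 [ 1.7  0.6]
 [-2.9  0.2]
 [-1.3 -0.7]]
1.25 [[ 0.895  0.446  0.   ]
 [ 0.446 -0.895 -0.   ]
 [ 0.     0.    -1.   ]]
```

Picture check: the rest holds the plain grey rod, ends at top px (415,190) and (404,298), 0.238 m long, matching 240 mm. On the chassis, the black jaws are on the robot side at (186,247) and (253,259), and the button is at the left end at (157,238). Going above the rod.

Request:
apply_moves:
  rows:
    - [0.358,-0.161,-0.02,0,0,33.5,1]
    - [0.358,-0.161,-0.02,0,0,33.5,1]
    - [0.358,-0.161,-0.02,0,0,33.5,1]
    - [0.358,-0.161,-0.02,0,0,33.5,1]
    - [0.358,-0.161,-0.02,0,0,33.5,1]
    - [0.358,-0.161,-0.02,0,0,33.5,1]
    - [0.358,-0.161,-0.02,0,0,33.5,1]
    - [0.358,-0.161,-0.02,0,0,33.5,1]
    - [0.358,-0.161,-0.02,0,0,33.5,1]
    - [0.358,-0.161,-0.02,0,0,33.5,1]

```text
time: 2.08
eef_pos: [0.5068, -0.2081, 0.2227]
tcp_rot: [0.998, -0.06, 0.001, -0.0]
ft_force: [0.2, -0.1, -0.2]
grip_width: 0.0854
grasp_force: 0.0
```

```bash
python3 - <<'E'
from h import *
c=capture('wrist');save(c,'w1');s=monitor.state();print(s['time'],s['eef_pos'],s['tcp_rot'],s['joints'].round(3))
print(cam(c)[3],cam(c)[2].round(3))
print(find_in('wrist','rod'))
print(proj(c,[[.6237,-.2248,.05],[.3876,-.1957,.05],[.5056,-.2102,.05]]))
E
```

```text
2.1333 [ 0.51024722 -0.20430806  0.22281774] [ 0.99827033 -0.05871356  0.00223736 -0.00201286] [-0.405  0.266  1.59   0.006  1.283  1.282]
[ 0.57800608 -0.21688246  0.39456111] [[-0.121 -0.952 -0.281]
 [-0.993  0.116  0.034]
 [ 0.     0.283 -0.959]]
[{'xy': [506.5, 112.4], 'conf': 0.97}, {'xy': [418.4, 290.1], 'conf': 0.62}]
[[319.26358679  89.74811655]
 [318.52590811 321.34905155]
 [318.83268062 215.97372375]]
```

View pics/w1.png

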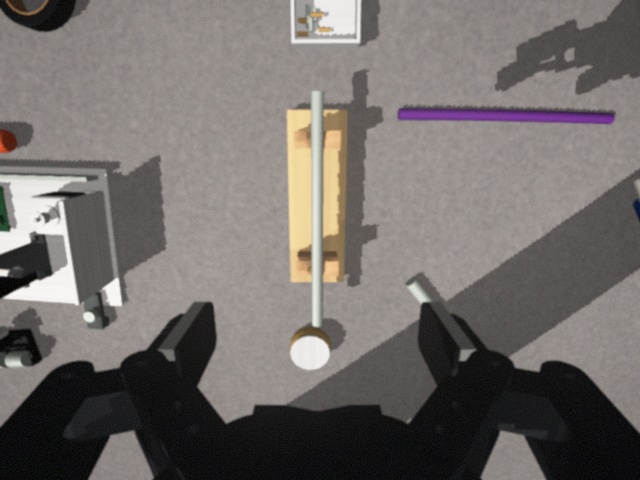

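The wrist view shows the rod ends at (317,92) and (318,326), within about 4 px of prediction, with the flux tin clear at (310,348). Descending.

Request:
apply_moves:
  rows:
    - [0,0,0.04,0,0,0,1]
    - [0,0,0.08,0,0,0,1]
    - [0,0,0.12,0,0,0,1]
    - [0,0,0.13,0,0,0,1]
    - [0,0,0.13,0,0,0,1]
    - [0,0,0.13,0,0,0,1]
    - [0,0,0.13,0,0,0,1]

```text
time: 2.77
eef_pos: [0.5069, -0.2119, 0.0948]
tcp_rot: [0.998, -0.061, 0.002, 0.001]
ft_force: [0.1, -0.2, 0.8]
grip_width: 0.0856
grasp_force: 0.0
```

```bash
python3 - <<'E'
from h import *
from scipy.spatial.transform import Rotation as Ro
c=capture('wrist');save(c,'w2');s=monitor.state();print(s['time'],s['eef_pos'],s['joint_vel'].round(3));R=Ro.from_quat(s['tcp_rot']).as_matrix();print(R.round(3))
g=np.array([.5056,-.2102,.05]);print('rod mid in tool',R.T@(g-s['eef_pos']))
im=c['image'];hsv=cv2.cvtColor(im,cv2.COLOR_RGB2HSV)
print(proj(c,[[.6237,-.2248,.05],[.3876,-.1957,.05],[.5056,-.2102,.05]]))
for v in range(20,440,30): 
    row=im[v].astype(int); print(v,[ (u,row[u].tolist()) for u in range(290,346,6)] if v in(170,) else '')
E
```

```text
2.8167 [ 0.50696941 -0.21178374  0.09496769] [ 0.004 -0.002  0.005  0.002 -0.003  0.001]
[[ 0.993 -0.122  0.005]
 [-0.122 -0.993 -0.002]
 [ 0.005  0.002 -1.   ]]
rod mid in tool [-0.00178148 -0.00148075  0.04495676]
[[313.7322759   59.48173607]
 [314.58227569 405.1881287 ]
 [314.1120578  257.40909443]]
20 
50 
80 
110 
140 
170 [(290, [239, 215, 156]), (296, [236, 209, 151]), (302, [186, 185, 170]), (308, [215, 219, 210]), (314, [164, 168, 156]), (320, [163, 142, 107]), (326, [230, 197, 142]), (332, [230, 199, 140]), (338, [231, 199, 144]), (344, [150, 123, 87])]
200 
230 
260 
290 
320 
350 
380 
410
```

View pics/w2.png

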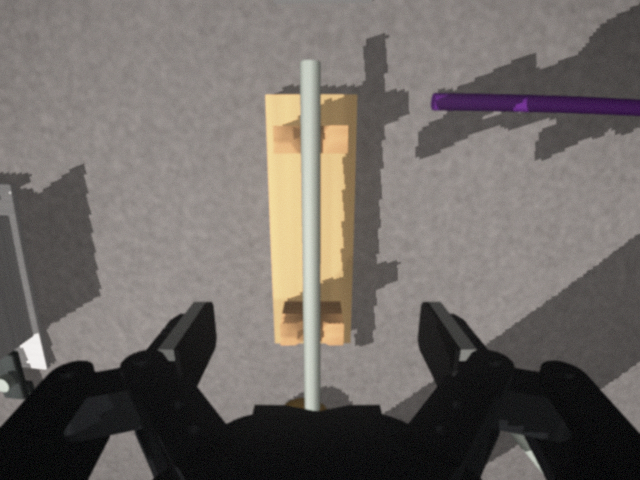

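The rod at px (309–313) is about 3 mm to the left of the finger middle. Correcting and grasping.

Request:
apply_moves:
  rows:
    - [-0.003,-0.003,0.03,0,0,0,1]
    - [-0.003,-0.003,0.055,0,0,0,1]
    - [-0.003,-0.003,0.063,0,0,0,1]
    - [-0.003,-0.003,0.063,0,0,0,0.6]
    - [-0.003,-0.003,0.063,0,0,0,0]
    - [-0.003,-0.003,0.063,0,0,0,0]
    - [-0.003,-0.003,0.063,0,0,0,0]
    - [-0.003,-0.003,0.063,0,0,0,0]
    - [-0.003,-0.003,0.063,0,0,0,0]
    - [-0.003,-0.003,0.063,0,0,0,0]
  grip_force: 90

```text
time: 3.65
eef_pos: [0.5028, -0.2074, 0.0298]
tcp_rot: [0.998, -0.061, 0.0, 0.0]
ft_force: [-0.6, -0.3, 0.2]
grip_width: 0.0005
grasp_force: 0.0
```

```bash
python3 - <<'E'
from h import *
from scipy.spatial.transform import Rotation as Ro
c=capture('wrist');t=capture('scene');s=monitor.state();print(s['time'],s['eef_pos'],s['grip_width'],s['grasp_force'],s['ft_force'])
a=cv2.resize(c['image'],(400,300));b=cv2.resize(t['image'][130:230,230:360],(400,308),interpolation=cv2.INTER_CUBIC)
cv2.imwrite('pics/w3.png',np.hstack([a,b[:300]])[:,:,::-1])
E
```

```text
3.75 [ 0.50266966 -0.20734869  0.02953621] -0.0002401344788241313 0.0 [-0.14389977 -0.32956637  1.03879268]
```

View pics/w3.png

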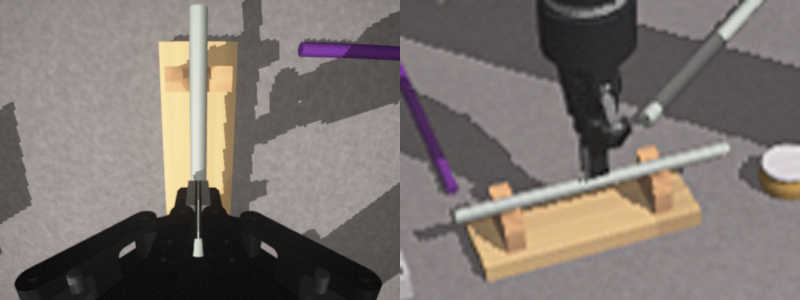

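```bash
python3 - <<'E'
from h import *
t=capture('scene');c=capture('wrist')
P=[[.5027,-.2073,z] for z in (.03,.05,.06,.07)]
print(proj(t,P).round(1));print(proj(t,[[.6237,-.2248,.05],[.3876,-.1957,.05],[.5056,-.2102,.05]]).round(1))
print(proj(c,P).round(1)); print(cam(c)[3])
s=cv2.resize(t['image'][150:220,250:345],(570,420),interpolation=cv2.INTER_CUBIC)
w=cv2.resize(c['image'][260:440,260:380],(230,345),interpolation=cv2.INTER_CUBIC)
o=np.zeros((420,800,3),np.uint8);o[:,:570]=s;o[:345,570:]=w;cv2.imwrite('pics/w4.png',o[:,:,::-1])
E
```

```text
[[293.  193.4]
 [292.7 187.5]
 [292.5 184.5]
 [292.3 181.5]]
[[246.1 198.7]
 [333.9 176.4]
 [291.1 187.2]]
[[316.4 281.7]
 [316.4 298. ]
 [316.4 307.7]
 [316.4 318.6]]
[ 0.57396333 -0.21615639  0.20123692]
```

View pics/w4.png

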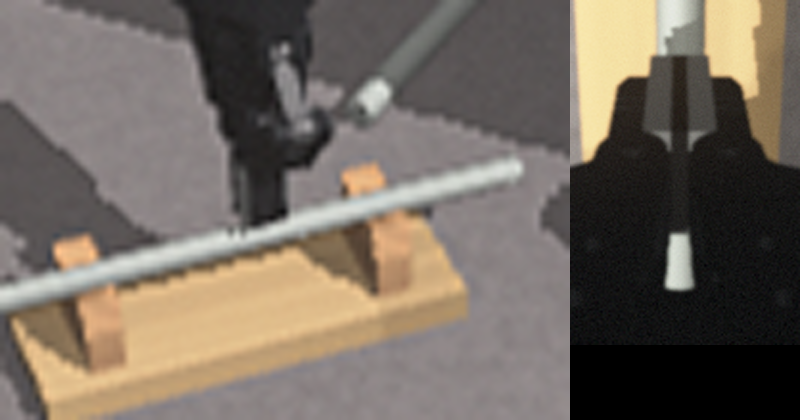

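```bash
python3 - <<'E'
from h import *
from scipy.spatial.transform import Rotation as Ro
c=capture('wrist');s=monitor.state();R=Ro.from_quat(s['tcp_rot']).as_matrix();p=s['eef_pos']
print(cam(c)[0][0,0],s['time'],p,s['ft_force'])
for z in (0,-.01,-.02,-.03):
  print(z,'shut x11,x0,x-11',proj(c,[p+R@[x,0,z] for x in (.011,0,-.011)]).round(0).tolist(),'open',proj(c,[p+R@[x,y,z-.013] for x in(.011,-.011) for y in (-.0425,.0425)]).round(0).tolist())
print('rod',proj(c,[[.5056+a*.9925,-.2082-a*.122,.05] for a in(.118,.03,.011,-.011,-.118)]).round(0).tolist())
print(proj(c,[[.5056,-.2082,.056]]))
E
```

```text
348.2313456899665 3.9 [ 0.50255422 -0.20729798  0.02929888] [-0.09143869  0.04976171  0.05424211]
0 shut x11,x0,x-11 [[316.0, 262.0], [316.0, 281.0], [316.0, 300.0]] open [[230.0, 271.0], [403.0, 271.0], [233.0, 311.0], [400.0, 311.0]]
-0.01 shut x11,x0,x-11 [[316.0, 269.0], [316.0, 289.0], [316.0, 309.0]] open [[224.0, 279.0], [408.0, 278.0], [228.0, 321.0], [405.0, 321.0]]
-0.02 shut x11,x0,x-11 [[316.0, 276.0], [316.0, 298.0], [316.0, 318.0]] open [[219.0, 287.0], [414.0, 287.0], [223.0, 332.0], [410.0, 332.0]]
-0.03 shut x11,x0,x-11 [[316.0, 285.0], [316.0, 307.0], [316.0, 329.0]] open [[212.0, 297.0], [421.0, 297.0], [217.0, 344.0], [416.0, 344.0]]
rod [[318.0, 11.0], [318.0, 231.0], [318.0, 271.0], [318.0, 313.0], [317.0, 476.0]]
[[317.5839034  297.77659138]]
```

The fingers closed above the rod. In two cameras the real tips sit about 30 mm higher than the reported TCP (shut tips at wrist row 289, which gives about z 0.06). I'll reopen, go 28 mm deeper while watching the force, and grasp again.

Request:
apply_moves:
  rows:
    - [0,0,0,0,0,0,1]
    - [0,0,0,0,0,0,1]
    - [0,0,0,0,0,0,1]
    - [0,0,0,0,0,0,1]
    - [0,0,0,0,0,0,1]
    - [0,0,0,0,0,0,1]
    - [0,0,0.01,0,0,0,1]
    - [0,0,0.02,0,0,0,1]
    - [0,0,0.028,0,0,0,1]
    - [0,0,0.028,0,0,0,1]

```text
time: 4.73
eef_pos: [0.5008, -0.2065, -0.0011]
tcp_rot: [0.998, -0.061, -0.002, -0.001]
ft_force: [-0.9, -0.3, 0.1]
grip_width: 0.0854
grasp_force: 0.0
```

Request:
apply_moves:
  rows:
    - [0,0,0,0,0,0,0.5]
    - [0,0,0,0,0,0,0]
    - [0,0,0,0,0,0,0]
    - [0,0,0,0,0,0,0]
    - [0,0,0,0,0,0,0]
    - [0,0,0,0,0,0,0]
    - [0,0,0,0,0,0,0]
  grip_force: 90

```text
time: 5.32
eef_pos: [0.5027, -0.2076, 0.0018]
tcp_rot: [0.998, -0.061, 0.0, 0.0]
ft_force: [-1.5, -0.9, 1.5]
grip_width: 0.0093
grasp_force: 87.7
```

```bash
python3 - <<'E'
from h import *
c=capture('wrist');t=capture('scene')
s=monitor.state();print(s['time'],s['eef_pos'],s['tcp_rot'],s['ft_force'],s['grip_width'],s['grasp_force'])
a=cv2.resize(t['image'][150:220,250:345],(570,420),interpolation=cv2.INTER_CUBIC)
w=cv2.resize(c['image'][260:440,260:380],(230,345),interpolation=cv2.INTER_CUBIC)
o=np.zeros((420,800,3),np.uint8);o[:,:570]=a;o[:345,570:]=w;cv2.imwrite('pics/w5.png',o[:,:,::-1])
E
```

```text
5.4167 [ 0.50275122 -0.20761973  0.00178515] [ 9.98150020e-01 -6.07973263e-02  3.38408496e-04  3.28882683e-04] [-1.97068985 -0.95629765  3.59768999] 0.008945449034772726 87.77242183685303
```

View pics/w5.png

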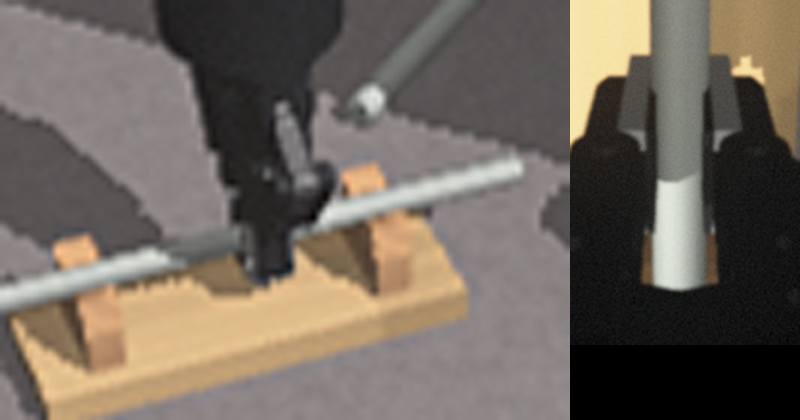

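```bash
python3 - <<'E'
from h import *
s=monitor.state();print(s['time'],s['eef_pos'],s['ft_force'],s['moment'],s['grip_width'],s['grasp_force'])
E
```

```text
5.4167 [ 0.50275122 -0.20761973  0.00178515] [-1.97068985 -0.95629765  3.59768999] [-0.11436489  0.17151799  0.01664067] 0.008945449034772726 87.77242183685303
```

The rod is gripped well: the fingers straddle it and reach past it, with 88 N on the pads. Lifting and carrying it to a look-pose beside the clips.

Request:
apply_moves:
  rows:
    - [0,0,-0.01,0,0,0,0]
    - [0,0,-0.04,0,0,0,0]
    - [0,0,-0.08,0,0,0,0]
    - [0,0,-0.095,0,0,0,0]
    - [-0.009,-0.04,-0.095,0,0,-7,0]
    - [-0.018,-0.08,-0.095,0,0,-14,0]
    - [-0.027,-0.12,-0.095,0,0,-21,0]
    - [-0.035,-0.16,-0.095,0,0,-28,0]
    - [-0.044,-0.2,-0.095,0,0,-35,0]
    - [-0.053,-0.24,-0.095,0,0,-42,0]

```text
time: 6.25
eef_pos: [0.4782, 0.0393, 0.0966]
tcp_rot: [0.953, 0.303, -0.0, -0.0]
ft_force: [0.9, 0.6, -2.3]
grip_width: 0.0093
grasp_force: 88.1
```

Request:
apply_moves:
  rows:
    - [0.0835,-0.144,0,0,0,-45.4,0]
    - [0.0835,-0.144,0,0,0,-45.4,0]
    - [0.0835,-0.144,0,0,0,-45.4,0]
    - [0.0835,-0.144,0,0,0,-45.4,0]
    - [0.0835,-0.144,0,0,0,-45.4,0]
    - [0.0835,-0.144,0,0,0,-45.4,0]
    - [0.0835,-0.144,0,0,0,-45.4,0]
    - [0.0835,-0.144,0,0,0,-45.4,0]
    - [0.0835,-0.144,0,0,0,-45.4,0]
    - [0.0835,-0.144,0,0,0,-45.4,0]

```text
time: 7.08
eef_pos: [0.4648, 0.2031, 0.0964]
tcp_rot: [0.764, 0.645, -0.0, -0.0]
ft_force: [-0.1, -0.2, -2.7]
grip_width: 0.0091
grasp_force: 88.1
```

```bash
python3 - <<'E'
from h import *
import pickle
from scipy.spatial.transform import Rotation as Ro
s=monitor.state();c=capture('wrist');c=capture('wrist');s=monitor.state();save(c,'w6')
pickle.dump((c,s),open('w6.pkl','wb'))
print(s['time'],s['eef_pos'],s['joint_vel'].round(3),s['grip_width'],s['ft_force'],s['joints'])
R=Ro.from_quat(s['tcp_rot']).as_matrix();print(R.round(4))
E
```

```text
7.1833 [0.46488566 0.20296309 0.09635428] [-0.001  0.001 -0.001 -0.001 -0.003 -0.003] 0.009094367213071544 [ 0.06659079 -0.35145738 -2.4002979 ] [3.88964116e-01 3.09744731e-01 1.87332007e+00 1.26217905e-05
 9.58607485e-01 5.57495977e-01]
[[ 1.677e-01  9.858e-01 -1.000e-04]
 [ 9.858e-01 -1.677e-01 -0.000e+00]
 [-0.000e+00 -1.000e-04 -1.000e+00]]
```

View pics/w6.png

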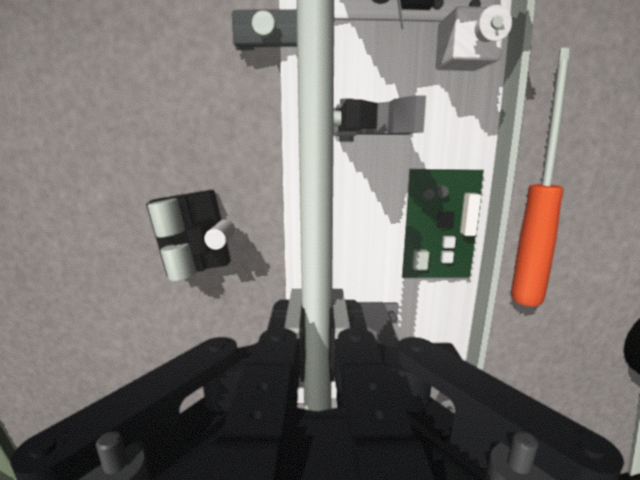

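```bash
python3 - <<'E'
from h import *
import pickle
c,s=pickle.load(open('w6.pkl','rb'))
v=[.504,.2029,-.1669];a=v[2]
T=lambda P:np.array(P)@np.array([[np.cos(a),-np.sin(a),0],[np.sin(a),np.cos(a),0],[0,0,1]]).T+[v[0],v[1],0]
def pr(n,P):print(n,proj(c,T(P)).round(1).tolist())
pr('plate left y=.15,.1,.05,.02',[[-.06,y,.006] for y in(.12,.1,.05,.02)])
pr('plate right',[[.11,y,.006] for y in(.12,.1,.05,.02)])
pr('prong top 15 / 7@66 / jawtop -13 / nose -1.5  (y 84)',[[.015,.084,.083],[.007,.084,.066],[-.013,.084,.083],[-.0015,.084,.066]])
pr('same y 66',[[.015,.066,.083],[.007,.066,.066],[-.013,.066,.083],[-.0015,.066,.066]])
from scipy.spatial.transform import Rotation as Ro
R=Ro.from_quat(s['tcp_rot']).as_matrix()
print('rod',proj(c,[s['eef_pos']+R@[x,0,-.048] for x in (.1,.05,.02)]).round(1).tolist())
g=cv2.cvtColor(c['image'],cv2.COLOR_RGB2GRAY).astype(int)
for r in (105,115,125,132): print(r,g[r,334:440:3].tolist())
for r in (150,180,220,260): print(r,g[r,274:350:2].tolist())
E
```

```text
plate left y=.15,.1,.05,.02 [[285.9, 60.2], [286.5, 90.7], [288.1, 162.9], [289.1, 203.1]]
plate right [[527.0, 64.1], [523.6, 93.7], [514.6, 164.1], [509.0, 203.5]]
prong top 15 / 7@66 / jawtop -13 / nose -1.5  (y 84) [[423.7, 103.7], [400.1, 106.6], [368.2, 103.1], [384.7, 106.5]]
same y 66 [[421.2, 140.5], [398.4, 140.4], [367.1, 140.2], [383.3, 140.3]]
rod [[317.7, 52.5], [317.7, 204.5], [317.7, 281.9]]
105 [213, 160, 123, 52, 43, 48, 50, 46, 49, 46, 37, 42, 40, 43, 48, 114, 121, 118, 108, 78, 88, 89, 91, 89, 96, 101, 105, 106, 120, 120, 135, 228, 229, 234, 236, 234]
115 [190, 215, 190, 44, 46, 48, 50, 48, 46, 42, 42, 36, 36, 37, 56, 120, 125, 124, 98, 82, 92, 92, 94, 97, 99, 105, 102, 115, 119, 116, 161, 229, 232, 236, 235, 233]
125 [97, 106, 68, 41, 50, 47, 53, 49, 45, 38, 37, 36, 41, 36, 63, 118, 103, 94, 91, 79, 102, 98, 101, 103, 102, 103, 104, 118, 119, 119, 189, 229, 232, 236, 235, 234]
132 [104, 90, 77, 76, 77, 76, 77, 75, 63, 58, 72, 55, 56, 66, 68, 73, 67, 102, 81, 72, 90, 88, 86, 87, 82, 87, 104, 139, 156, 170, 226, 230, 231, 238, 235, 235]
150 [153, 154, 154, 154, 205, 237, 234, 233, 237, 239, 237, 235, 212, 180, 194, 205, 213, 217, 220, 222, 215, 212, 195, 186, 171, 157, 143, 123, 101, 115, 215, 235, 235, 233, 192, 153, 153, 159]
180 [151, 150, 150, 148, 176, 238, 235, 234, 237, 241, 238, 237, 231, 181, 196, 206, 213, 217, 218, 221, 221, 210, 199, 187, 175, 159, 146, 121, 100, 125, 227, 235, 235, 235, 234, 235, 237, 237]
220 [145, 146, 154, 156, 156, 225, 240, 237, 236, 239, 241, 238, 235, 197, 190, 205, 217, 221, 221, 224, 220, 211, 197, 186, 173, 159, 141, 120, 103, 142, 233, 235, 234, 236, 236, 238, 237, 238]
260 [153, 152, 156, 149, 152, 174, 235, 236, 234, 236, 240, 238, 238, 221, 190, 204, 212, 221, 223, 223, 221, 213, 200, 186, 170, 161, 140, 119, 97, 163, 230, 233, 234, 236, 235, 238, 238, 237]
```

The wrist view shows the chassis plate edge at u≈282 and fork b's jaw/prong at about (376,115). Both put the rod line at +34.8 mm in tool y from here. Moving above the slot and lowering to just over the mouth.

Request:
apply_moves:
  rows:
    - [0.01,0.0348,0,0,0,0,0]
    - [0.01,0.0348,0,0,0,0,0]
    - [0.01,0.0348,0.02,0,0,0,0]
    - [0.01,0.0348,0.04,0,0,0,0]
    - [0.01,0.0348,0.049,0,0,0,0]
    - [0.01,0.0348,0.049,0,0,0,0]
    - [0.01,0.0348,0.049,0,0,0,0]

```text
time: 7.77
eef_pos: [0.5009, 0.2071, 0.0472]
tcp_rot: [0.764, 0.645, -0.0, -0.0]
ft_force: [1.4, -0.4, -1.8]
grip_width: 0.0094
grasp_force: 88.5
```

```bash
python3 - <<'E'
from h import *
c=capture('wrist');t=capture('scene');s=monitor.state()
print(s['time'],s['eef_pos'],s['tcp_rot'],s['ft_force'],s['moment'],s['grip_width'])
a=cv2.resize(t['image'][235:385,310:460],(430,430),interpolation=cv2.INTER_CUBIC)
w=cv2.resize(c['image'][0:330,180:460],(365,430),interpolation=cv2.INTER_CUBIC)
cv2.imwrite('pics/w7.png',np.hstack([a,w])[:,:,::-1])
E
```

```text
7.8667 [0.50176649 0.20757453 0.04833716] [7.63779303e-01 6.45476569e-01 1.01564755e-03 3.79298163e-04] [ 0.29724134  0.41156948 -2.63756474] [-0.00371544 -0.02931841 -0.01667689] 0.009316029723627064
```

View pics/w7.png

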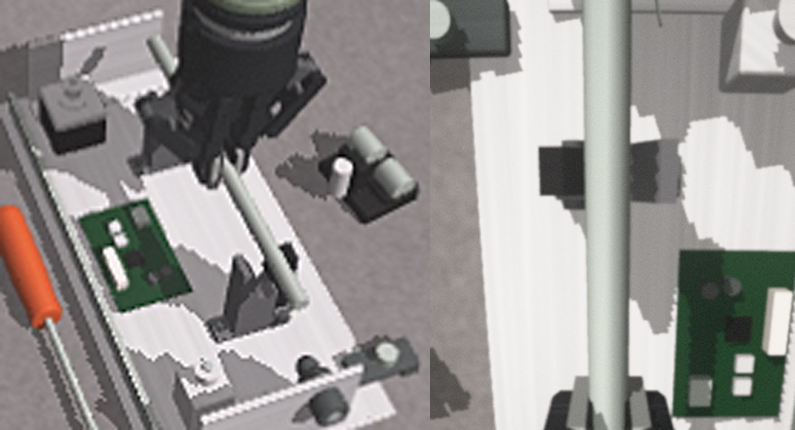

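The rod lies over the slot between jaw and prong, about 1 mm too far toward +x. Nudging it and starting down.

Request:
apply_moves:
  rows:
    - [0,-0.001,0.007,0,0,0,0]
    - [0,-0.001,0.014,0,0,0,0]
    - [0,-0.001,0.02,0,0,0,0]
    - [0,-0.001,0.025,0,0,0,0]
    - [0,-0.001,0.025,0,0,0,0]
    - [0,-0.001,0.025,0,0,0,0]

```text
time: 8.37
eef_pos: [0.5027, 0.2079, 0.0228]
tcp_rot: [0.764, 0.646, 0.002, 0.001]
ft_force: [5.1, -1.1, -1.1]
grip_width: 0.0091
grasp_force: 88.9
```

```bash
python3 - <<'E'
from h import *
from scipy.spatial.transform import Rotation as Ro
capture('top');s=monitor.state();R=Ro.from_quat(s['tcp_rot']).as_matrix()
print(s['time'],s['eef_pos'],'F tool',R.T@s['ft_force'],'M',R.T@s['moment'],s['grip_width'])
E
```

```text
8.4167 [0.50268106 0.20790458 0.02286697] F tool [0.57197657 6.41342081 0.196173  ] M [-0.90246902  0.00165817  0.01138993] 0.00895067554774313
```

Request:
apply_moves:
  rows:
    - [0,0,0.004,0,0,0,0]
    - [0,0,0.008,0,0,0,0]
    - [0,0,0.012,0,0,0,0]
    - [0,0,0.015,0,0,0,0]
    - [0,0,0.016,0,0,0,0]
    - [0,0,0.016,0,0,0,0]
    - [0,0,0.016,0,0,0,0]

```text
time: 9.0
eef_pos: [0.5007, 0.2074, 0.0067]
tcp_rot: [0.764, 0.646, 0.001, 0.0]
ft_force: [2.3, -1.3, 4.7]
grip_width: 0.0092
grasp_force: 89.8
```

```bash
python3 - <<'E'
from h import *
from scipy.spatial.transform import Rotation as Ro
capture('top');s=monitor.state();R=Ro.from_quat(s['tcp_rot']).as_matrix()
print(s['time'],s['eef_pos'],'F tool',R.T@s['ft_force'],'M',R.T@s['moment'],s['grip_width'])
E
```

```text
9.05 [0.50064529 0.20737021 0.00675001] F tool [-2.43665772  3.01009609 -5.04836255] M [-0.43899765 -0.25723604  0.02859309] 0.009069911655570912
```

Request:
apply_moves:
  rows:
    - [0,0,0.001,0,0,0,0]
    - [0,0,0.002,0,0,0,0]
    - [0,0,0.002,0,0,0,0]
    - [0,0,0.002,0,0,0,0]

```text
time: 9.38
eef_pos: [0.5008, 0.2074, 0.0066]
tcp_rot: [0.764, 0.646, 0.001, 0.001]
ft_force: [-1.0, -3.9, 18.3]
grip_width: 0.0091
grasp_force: 91.3
```

```bash
python3 - <<'E'
from h import *
from scipy.spatial.transform import Rotation as Ro
import pickle
t=capture('top');c=capture('wrist');sc=capture('scene');s=monitor.state();R=Ro.from_quat(s['tcp_rot']).as_matrix()
pickle.dump((t,c,sc,s),open('w8.pkl','wb'))
print(s['time'],s['eef_pos'],'F tool',R.T@s['ft_force'],'M',R.T@s['moment'],s['grip_width'])
# wrist row profiles across fork b, rod edges
g=cv2.cvtColor(c['image'],cv2.COLOR_RGB2GRAY).astype(int)
for r in range(60,200,10): print(r,g[r,240:400:4].tolist())
# end of rod in wrist
print(g[0:120:4,312].tolist())
print('rod pts',proj(c,[s['eef_pos']+R@[x,0,-.048] for x in (.12,.084,.075,.066,.03)]).round(1).tolist())
E
```

```text
9.5333 [0.50076028 0.20741661 0.00660156] F tool [ -3.10009655  -0.37785107 -18.43177615] M [ 0.04863615 -0.56355276  0.11911776] 0.009798260337623772
60 [241, 241, 240, 240, 240, 239, 239, 238, 239, 240, 239, 239, 240, 240, 240, 174, 192, 210, 211, 210, 198, 172, 144, 108, 130, 146, 146, 144, 144, 149, 144, 146, 147, 145, 145, 145, 141, 143, 137, 146]
70 [242, 240, 239, 239, 240, 238, 238, 239, 237, 241, 238, 238, 241, 242, 240, 175, 200, 206, 214, 215, 195, 174, 142, 105, 202, 237, 195, 143, 141, 147, 146, 148, 145, 146, 142, 146, 144, 145, 140, 151]
80 [241, 242, 240, 241, 241, 238, 239, 239, 240, 241, 239, 240, 241, 239, 241, 179, 199, 214, 215, 213, 196, 173, 141, 107, 225, 238, 238, 237, 235, 238, 233, 146, 147, 146, 145, 147, 142, 146, 138, 148]
90 [243, 241, 239, 241, 242, 237, 238, 239, 238, 239, 240, 238, 240, 241, 242, 179, 198, 211, 212, 213, 195, 170, 142, 97, 227, 239, 239, 237, 236, 238, 239, 222, 147, 148, 145, 141, 145, 141, 207, 236]
100 [228, 168, 163, 162, 162, 156, 151, 165, 135, 98, 100, 100, 82, 80, 237, 180, 195, 213, 211, 215, 197, 170, 143, 95, 224, 183, 88,
[... 1307 characters left out ...]
1, 146, 146, 150, 156, 147, 143, 143, 144, 238, 235]
180 [244, 242, 241, 241, 240, 242, 238, 237, 238, 240, 240, 235, 237, 152, 148, 122, 117, 128, 127, 140, 193, 162, 128, 83, 144, 147, 151, 147, 149, 148, 151, 149, 151, 150, 148, 146, 144, 146, 149, 147]
190 [244, 242, 241, 241, 241, 241, 238, 239, 239, 239, 238, 238, 240, 240, 154, 127, 121, 128, 131, 128, 123, 161, 128, 88, 144, 150, 150, 148, 153, 147, 152, 148, 153, 148, 145, 146, 141, 143, 146, 143]
[205, 205, 208, 207, 208, 207, 208, 209, 214, 207, 209, 208, 209, 210, 208, 211, 211, 212, 215, 213, 215, 214, 213, 211, 213, 211, 215, 111, 116, 107]
rod pts [[317.5, -15.4], [317.5, 104.1], [317.5, 132.0], [317.5, 158.9], [317.5, 257.2]]
```

Seated: 2 mm more of command moved it only 0.1 mm while the force rose 13 N, and jaw b's nose (wrist u up to ≈310) now lies over the rod (u 300–334). The load is balanced between the clips. Easing the down push, then sliding toward the button in steps.

Request:
apply_moves:
  rows:
    - [0,0,-0.002,0,0,0,0]
    - [0,0,-0.002,0,0,0,0]
    - [0,0,-0.002,0,0,0,0]
    - [0,0,-0.002,0,0,0,0]
    - [0.003,0,-0.002,0,0,0,0]
    - [0.006,0,-0.002,0,0,0,0]
    - [0.009,0,-0.002,0,0,0,0]
    - [0.01,0,-0.002,0,0,0,0]
    - [0.01,0,-0.002,0,0,0,0]

```text
time: 10.28
eef_pos: [0.5023, 0.2171, 0.0067]
tcp_rot: [0.764, 0.646, 0.0, 0.001]
ft_force: [2.7, -2.9, 7.8]
grip_width: 0.0092
grasp_force: 89.6
```

```bash
cat > st.py <<'E'
from h import *
from scipy.spatial.transform import Rotation as Ro
capture('top');s=monitor.state();R=Ro.from_quat(s['tcp_rot']).as_matrix()
print(s['time'],s['eef_pos'],'along',s['eef_pos']@[.1677,.9858,0],'F tool',R.T@s['ft_force'],'M',R.T@s['moment'],s['grip_width'])
E
python3 st.py
```

```text
10.3333 [0.50228801 0.21709493 0.00673198] along 0.2982458825696629 F tool [-2.49930743  2.63628502 -7.48506911] M [-0.50248526 -0.39100211  0.08705114] 0.009145531835560487
```

Request:
apply_moves:
  rows:
    - [0.002,0,0,0,0,0,0]
    - [0.004,0,0,0,0,0,0]
    - [0.004,0,0,0,0,0,0]
    - [0.004,0,0,0,0,0,0]

```text
time: 10.67
eef_pos: [0.503, 0.221, 0.0067]
tcp_rot: [0.764, 0.646, 0.0, 0.001]
ft_force: [2.7, -2.8, 7.3]
grip_width: 0.0093
grasp_force: 89.6
```

```bash
python3 st.py
```

```text
10.7167 [0.50300124 0.22103916 0.00675232] along 0.3022537074022961 F tool [-2.51117504  3.47946392 -7.86272375] M [-0.52405481 -0.37212333  0.00687552] 0.009744364722636208
```

Request:
apply_moves:
  rows:
    - [0.002,0,0,0,0,0,0]
    - [0.003,0,0,0,0,0,0]
    - [0.003,0,0,0,0,0,0]
    - [0.003,0,0,0,0,0,0]

```text
time: 11.05
eef_pos: [0.5032, 0.2228, 0.0067]
tcp_rot: [0.763, 0.646, -0.001, 0.001]
ft_force: [3.1, -7.4, 9.3]
grip_width: 0.009
grasp_force: 89.8
```

```bash
python3 st.py
```

```text
11.1 [0.50325343 0.22281811 0.00671989] along 0.30404969682696836 F tool [-7.04011725  4.30360738 -9.46601572] M [-0.60102317 -0.9562542   0.10533577] 0.008915285120994463
```

Contact is made (button force about 4.5 N). Continuing to press.

Request:
apply_moves:
  rows:
    - [0.001,0,0,0,0,0,0]
    - [0.002,0,0,0,0,0,0]
    - [0.003,0,0,0,0,0,0]
    - [0.0035,0,0,0,0,0,0]
    - [0.0035,0,0,0,0,0,0]
    - [0.0035,0,0,0,0,0,0]

```text
time: 11.6
eef_pos: [0.5036, 0.2249, 0.0067]
tcp_rot: [0.763, 0.646, -0.001, 0.002]
ft_force: [2.8, -12.2, 9.9]
grip_width: 0.0097
grasp_force: 90.0
```

```bash
python3 st.py
```

```text
11.65 [0.50356264 0.22490898 0.00670677] along 0.30616272733324873 F tool [-10.54717411   5.69168966 -10.76654739] M [-0.74369064 -1.64955951  0.13024153] 0.009170633014071738
```

Request:
apply_moves:
  rows:
    - [0.001,0.0007,-0.0005,0,0,0,0]
    - [0.002,0.0007,-0.0005,0,0,0,0]
    - [0.003,0.0007,-0.0005,0,0,0,0]
    - [0.0034,0.0007,-0.0005,0,0,0,0]
    - [0.0034,0.0007,-0.0005,0,0,0,0]
    - [0.0034,0.0007,-0.0005,0,0,0,0]

```text
time: 12.15
eef_pos: [0.5038, 0.227, 0.0067]
tcp_rot: [0.763, 0.646, -0.003, 0.002]
ft_force: [3.5, -14.8, 9.3]
grip_width: 0.0094
grasp_force: 90.0
```

```bash
python3 st.py
```

```text
12.2 [0.5038242  0.22699181 0.00670274] along 0.30825984434104714 F tool [-13.8318827    3.98367323 -10.29271248] M [-0.78327642 -2.09134762  0.15428668] 0.009335417375130196
```

Request:
apply_moves:
  rows:
    - [0,0,0,0,0,0,0]
    - [0,0,0,0,0,0,0]
    - [0,0,0,0,0,0,0]
    - [0,0,0,0,0,0,0]
    - [0,0,0,0,0,0,0]
    - [0,0,0,0,0,0,0]
    - [0,0,0,0,0,0,0]
    - [0,0,0,0,0,0,0]
    - [0,0,0,0,0,0,0]
    - [0,0,0,0,0,0,0]

```text
time: 13.03
eef_pos: [0.5038, 0.227, 0.0067]
tcp_rot: [0.763, 0.646, -0.003, 0.002]
ft_force: [2.6, -14.0, 9.0]
grip_width: 0.0092
grasp_force: 90.0
```

```bash
python3 st.py; python3 - <<'E'
from h import *
v=[.501,.207,-.1669];a=v[2]
T=lambda P:np.array(P)@np.array([[np.cos(a),-np.sin(a),0],[np.sin(a),np.cos(a),0],[0,0,1]]).T+[v[0],v[1],0]
for n in('top','scene'):
    c=capture(n);old=cv2.cvtColor(cv2.imread(f'pics/{n}0.png'),cv2.COLOR_BGR2GRAY).astype(int);g=cv2.cvtColor(c['image'],cv2.COLOR_RGB2GRAY).astype(int)
    for nm,y in(('a',-.075),('b',.075)):
        q=proj(c,T([[-.008,y,.07]]))[0];u,w=q.round().astype(int);print(n,nm,q.round(1))
        for r in range(w-9,w+9,3): print(old[r,u-10:u+13:2].tolist(),g[r,u-10:u+13:2].tolist())
    print('rod end a,b',proj(c,T([[0,-.099,.055],[0,.141,.055]])).round(1).tolist())
E
```

```text
13.0833 [0.50380906 0.22700016 0.00671719] along 0.3082655401934543 F tool [-13.00331974   5.54731519  -8.70347735] M [-0.82054076 -2.07272968  0.08290993] 0.009218899477902432
top a [250.8 257.6]
[186, 186, 186, 185, 142, 92, 95, 97, 75, 64, 121, 133] [111, 113, 118, 133, 111, 101, 101, 109, 81, 64, 137, 148]
[188, 189, 188, 187, 170, 110, 110, 107, 78, 69, 129, 135] [125, 159, 174, 171, 160, 149, 138, 134, 128, 114, 116, 121]
[186, 187, 186, 184, 83, 48, 48, 54, 64, 79, 135, 133] [196, 193, 195, 179, 77, 56, 54, 76, 126, 128, 141, 131]
[187, 187, 187, 143, 57, 50, 50, 50, 65, 94, 133, 134] [202, 202, 204, 156, 56, 49, 51, 50, 72, 100, 142, 144]
[184, 182, 182, 135, 69, 60, 54, 49, 72, 65, 124, 136] [200, 197, 198, 149, 73, 64, 58, 42, 80, 73, 133, 148]
[188, 187, 187, 188, 185, 157, 133, 126, 109, 157, 180, 182] [204, 203, 203, 203, 201, 171, 144, 140, 121, 173, 196, 199]
top b [182.4 247.3]
[129, 128, 150, 172, 164, 101, 95, 95, 85, 58, 57, 60] [141, 141, 139, 140, 140, 139, 138, 137, 136, 121, 108, 70]
[182, 184, 186, 185, 184, 165, 108, 106, 96, 71, 61, 67] [143, 142, 140, 139, 
[... 1243 characters left out ...]
19, 218, 216, 220, 223, 225, 118, 134] [209, 204, 227, 223, 228, 227, 226, 228, 231, 235, 126, 143]
[211, 210, 214, 218, 215, 223, 234, 114, 60, 246, 214, 123] [159, 143, 241, 228, 224, 232, 245, 121, 61, 253, 228, 130]
[195, 214, 210, 218, 223, 152, 25, 39, 51, 53, 233, 223] [99, 177, 109, 242, 234, 163, 23, 36, 50, 54, 243, 236]
[110, 148, 217, 220, 44, 39, 40, 41, 42, 33, 234, 216] [123, 107, 178, 110, 52, 35, 38, 40, 38, 29, 248, 225]
[90, 113, 172, 233, 32, 42, 42, 45, 44, 57, 229, 219] [95, 122, 122, 170, 58, 36, 40, 41, 42, 63, 238, 227]
[51, 92, 87, 51, 63, 37, 44, 45, 38, 96, 216, 212] [51, 98, 93, 149, 132, 15, 41, 44, 37, 104, 226, 225]
rod end a,b [[364.9, 266.5], [415.2, 360.3]]
```

Both jaws sit at the same pixels as before (jaw a in the top view, jaw b in the scene view), so they are closed, and the push is steady at about 11 N. Handing in.

```bash
python3 -c "
from h import *
print(ctrl.close_job())"
```

```text
the job is handed in; nothing more can be done
None
```

I handed the job in with the rod seated in both clips, both jaws closed over it, and the arm holding it against the button at about 11 N, roughly 6 mm in; the force and travel are my estimates from wrist force and arm motion, and the result came back without a verdict.

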